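# Set the shaft flat to its mark and hold the collar on it

### The job

On the open power unit, grip the upright steel shaft on the flat milled into its upper end and turn it until the flat faces the yellow arrow on the unit, leaving the collar down. Then take the loose dark collar that lies around the foot of the shaft, raise it to the middle of the flat with its red thumbscrew in line with the flat, and finish while still holding it there, so that a colleague can tighten the screw. Leave the shaft at the arrow and do not push the loose things around it about.

Things in the scene. Friction and masses are not known exactly. Their poses are not given: they have to be found in the camera images.
- unit: Finned power unit fixed on the bench, 200 x 300 mm, plate top 60 mm above bench. Origin on the bench below the shaft axis, z up, x towards the yellow arrow. Plate spans x +-100, y -100 to 200 mm; circuit board with parts to 40 mm above the plate from y = 84 mm; clear within 80 mm of the shaft. Brass boss 26 mm wide, 18 high carries the shaft, whose top is 70 mm above the plate.
- mark (a point): Point on the plate 45 mm from the shaft axis along the unit's x, within the inner end of a flat yellow triangle (26 mm long, 22 mm wide) whose tip points at the shaft. Axes as the unit's.
- shaft: Steel shaft, 16 mm diameter, top end with one copper-coloured flat 4 mm deep over the top 30 mm: fingers closed squarely on the flat and the round back stand 12 mm apart, elsewhere up to 16. Origin on the axis at half the flat's length, 55 mm above the plate; z up; x points out of the flat. At the start turned 0.5 to 1.4 rad counterclockwise (from above) from the arrow; limits +-1.7; stays where left.
- collar: Loose dark grey collar, 40 mm diameter, 14 mm high, 0.1 to 0.2 kg, around the shaft, resting on the boss. Origin at its centre on the shaft axis, at rest 25 mm above the plate; 30 mm higher it is centred on the flat. z up; x along the red thumbscrew. Slides and turns easily, independent of the shaft, and falls if let go. Grip its round sides at right angles to the screw.
- screw (a point): Outer end of the red thumbscrew (11 mm diameter), 35 mm from the collar's axis along the collar's x, at its mid height. At the start it points within 0.7 rad either side of the unit's x; the collar turns up to 1.2 rad either way from the unit's x.
- collar_lift (a joint): Height of the collar above its rest in m: 0 = on the boss, 0.030 = middle of the flat, stop at 0.048.
- spacer: Bystander: loose brass ring 28 mm across, 10 mm high, on the plate near its corner (-x, -y); origin under its centre.
- nut_driver: Bystander: driver with a yellow handle, about 200 mm long, lying on the bench on the unit's -y side; origin under its middle.
- screw_tray: Bystander: open blue tray 100 x 140 x 30 mm on the left of the bench; origin under its centre.
- multimeter: Bystander: yellow meter 150 x 80 x 32 mm lying on the left; origin under its centre.
- wire_spool: Bystander: copper-coloured spool 64 mm across, 40 mm high, on the right; origin under its centre.
- bench_fan: Bystander: black desk fan 120 mm wide, 128 mm high, on the right; origin under its centre.
- heatsink: Bystander: finned aluminium block 60 x 80 x 30 mm on the near left; origin under its centre.

How it is judged:
By the outcome, as a careful person would: the job done as asked, in the order asked, and still so for the second after the job is handed in, while the arm keeps its last pose, push and grip.
It also fails if it takes over 45 s, if anything falls off the work surface, if the arm or the gripper's body presses on something with over 40 N, if the wrist force passes 120 N, or if a joint passes its speed limit or range.

### The arm

A 6-joint arm with a two-finger parallel gripper is mounted at the origin on the work surface. World frame = base frame: x ahead of the robot, y to its left, z up, the work surface at z = 0. Lengths are in mm, angles in rad, forces in N, time in s.
With the tool pointing down it reaches from about 275 to 750 mm from the base axis. Payload 10.2 kg.
Tool frame: the origin (TCP) lies midway between the tips of the shut fingers; the grasp point (between the pads) lies grip_depth behind it (grip_depth is the distance from the TCP to the grasp point, in mm); z points along the fingers, y is the line along which they close (so a half turn about z gives the same grasp; the last joint's range is limited). The gripper opens to 85 mm and grips with 20 to 120 N. Pads are 22 mm wide; open, the fingers measure 114 mm over their backs; the gripper's body (76 mm by 85 mm) begins 54 mm behind the grasp point. The pads swing forward as they close: fully open they stand 13 mm farther back than shut.
Start: joints at [-1.521, 0.313, 1.498, -0, 1.331, -0.223], TCP at [141.437, -505.595, 231.294] pointing down, gripper open.
Joint ranges: [-2.94, 2.94], [-0.97, 2.17], [0.19, 2.56], [-1.23, 4.37], [0.02, 3.11], [-2.88, 2.88]. Speed limits (rad/s): [2.39, 2.39, 3.01, 3.14, 3.14, 3.14].

### API

Orientations are given as a unit quaternion [w, x, y, z].
In Python, from rig import * gives the robot as it stands.
- The arm moves only by the tool servo_tool, never from a script. Its argument "commands" is a list of rows, each a list of 3 entries, a list of its own where there are three numbers: the gripper command: -1 is fully open, 1 is shut, values between are in proportion, then the shift along the tool's x, y, z in m, then the turn, a rotation vector about the tool's x, y, z in units of 6 degrees (1.0 is 6 degrees). In form: [[grip, [dx, dy, dz], [ax, ay, az]], ...]. A call has 1 to 10 rows; each row shifts and turns the commanded pose from where the row before left it, along the tool's axes as they then stand; what a row does not reach is not made up. A row lasts 1/12 s, in which the tool goes at most 41.7 mm and 7.16 degrees, less where a joint would pass 70% of its speed; a pose out of reach is approached as far as the arm can. A call is refused whole if a number of a shift passes 0.0417 or a number of a turn 1, either way. A call with a gripper value outside its range is refused whole. The fingers move at their own pace and stop on an object; "squeeze" is the grip in N (left out, the last holds). Time passes only in rows, so rows that do not move let the fingers close. It gives the time, the measured TCP pose, the force, the opening and the grip force at its end, in the units of the state.
- sense(): the state, without advancing time (a new reading comes with each control period).
- capture(name): name is "scene" or "top" or "wrist"; returns a dict with "pixels" (420x560x3 uint8, red, green, blue), "z_map" (420x560 float32, mm along the optical axis (not along the pixel's ray), 0 where there is no reading), "fx", "fy", "cx", "cy" (pixels), "rvec" (rotation vector, rad) and "tvec" (3), from world to camera coordinates, as OpenCV has them; the wrist camera has in their place "T_tool_cam" (4x4, takes a point from camera to tool coordinates, whose origin is the TCP and whose axes are the flange's). Camera axes: x right, y down, z forward; pixel columns grow to the right and rows downward; lengths in mm; the calibration is good to about 2 mm. A picture is of the moment at which its call begins: read the wrist's pose just before it.
- finish_job(): hands the job in; it is judged then, once.
The state is a dict: "time_s": time; "joints": joint angles; "dq": joint speeds; "tau": joint torques, N m; "eef_pos": TCP position; "ee_rot": TCP orientation; "force": force on the tool from outside, world axes, zero at the start; "wrist_torque": the same for the moment, N m; "grip_width": opening from 0.0 (shut) to 1.0 (fully open); "grip_force": force on a finger pad.
Only numpy, scipy, OpenCV 4.12 (cv2) and the standard library are available. Lean on these libraries where they do the work, as an engineer would, in place of code of your own. Each camera call takes 0.05 s, during which the arm holds its last target. There are 200 camera calls.

## Working session

There is one attempt and no reset: what is moved stays moved. The work goes in short steps, Python scripts to look and compute and a tool call to move; the robot and the scene stay as the last step left them, time stands still between calls to the robot, and variables do not carry over. Pictures are saved under pics/ and viewed, at most 10 in all, crops included, and the job is handed in when it is done.

Besides the shell and the picture viewer there is one more tool, called as name(argument=value, ...), one argument or row to a line, values as JSON. servo_tool: Moves the arm, as the interface text tells. Its arguments: {"type":"object","properties":{"commands":{"type":"array"},"squeeze":{"type":"number"}},"required":["commands"]}

```bash
mkdir -p pics; ls; cat > h.py <<'E'
from rig import *
import numpy as np, cv2
from scipy.spatial.transform import Rotation as R
def cap(name):
    s=sense(); c=capture(name)
    if name=="wrist":
        w,x,y,z=s["ee_rot"]; T=np.eye(4); T[:3,:3]=R.from_quat([x,y,z,w]).as_matrix(); T[:3,3]=s["eef_pos"]
        c["M"]=T@np.array(c["T_tool_cam"])
    else:
        T=np.eye(4); T[:3,:3]=cv2.Rodrigues(np.array(c["rvec"],float))[0]; T[:3,3]=np.ravel(c["tvec"]); c["M"]=np.linalg.inv(T)
    return c
def world(c):
    v,u=np.mgrid[:420,:560]; z=c["z_map"].astype(float)
    p=np.stack([(u-c["cx"])/c["fx"]*z,(v-c["cy"])/c["fy"]*z,z],-1)
    return p@c["M"][:3,:3].T+c["M"][:3,3]
def save(c,f,box=None,k=1):
    im=c["pixels"][:,:,::-1]
    if box: im=im[box[1]:box[3],box[0]:box[2]]
    cv2.imwrite(f,cv2.resize(im,None,fx=k,fy=k))
E
python3 - <<'E'
from h import *
s=sense();print({k:np.round(v,3) for k,v in s.items()})
a=cap("scene");b=cap("top")
cv2.imwrite("pics/a.png",cv2.resize(np.hstack([a["pixels"],b["pixels"]])[:,:,::-1],(800,300)))
save(b,"pics/top.png",None,1.4)
print(b["M"].round(2),b["fx"])
E
```

```text
pics
{'time_s': np.float64(0.0), 'joints': array([-1.521,  0.313,  1.498,  0.   ,  1.331, -0.223]), 'dq': array([-0.001,  0.001,  0.001, -0.001, -0.001,  0.   ]), 'tau': array([-1.0000e-03, -4.1227e+01, -2.5974e+01, -0.0000e+00,  4.0000e-03,
        0.0000e+00]), 'eef_pos': array([ 141.43 , -505.322,  230.721]), 'ee_rot': array([-0.001,  0.991,  0.136,  0.   ]), 'force': array([-0.309,  0.492,  0.075]), 'wrist_torque': array([ 0.013, -0.051, -0.   ]), 'grip_force': np.float64(0.0), 'grip_width': np.float64(0.999)}
[[-3.00000e-02 -9.90000e-01  1.00000e-01  3.42570e+02]
 [-1.00000e+00  3.00000e-02  1.00000e-02 -2.12100e+01]
 [-1.00000e-02 -1.00000e-01 -1.00000e+00  1.69759e+03]
 [ 0.00000e+00  0.00000e+00  0.00000e+00  1.00000e+00]] 511.46370970515966
```

View pics/top.png

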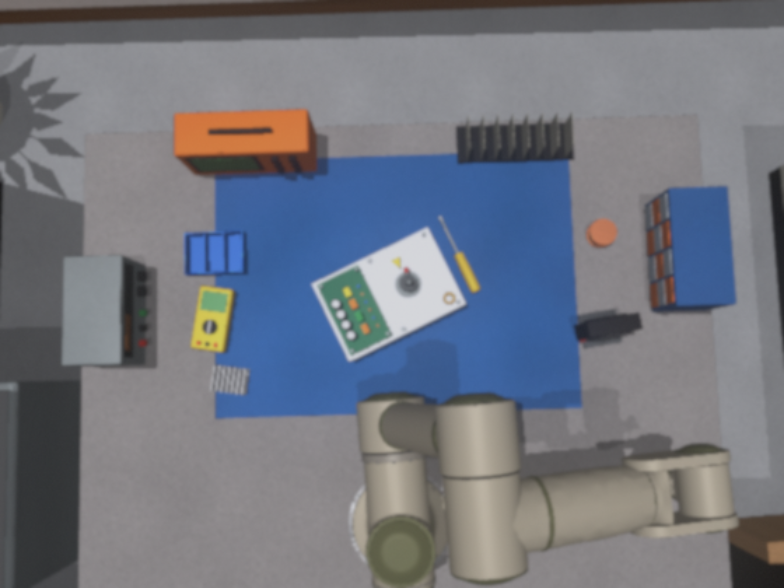

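The top view shows the unit with shaft at about (407,283), yellow arrow at (398,262), thumbscrew just below the arrow, board at left, driver at right.

```bash
python3 - <<'E'
from h import *
b=cap("top");p=world(b);hsv=cv2.cvtColor(b["pixels"],cv2.COLOR_RGB2HSV)
def at(u,v): print((u,v),p[int(v/1.4),int(u/1.4)].round(0))
for q in [(407,283),(408,272),(398,263),(430,230),(463,302),(350,358),(314,284),(390,320)]: at(*q)
q=p[170:260,220:340].reshape(-1,3); m=(abs(q[:,2]-60)<8)
pts=q[m][:,:2].astype(np.float32); r=cv2.minAreaRect(pts);print(r)
w=cap("wrist");print(np.array(w["T_tool_cam"]).round(3),w["fx"],w["fy"],w["cx"],w["cy"])
E
```

```text
(407, 283) [542. -30. 121.]
(408, 272) [575. -34.  70.]
(398, 263) [599. -12.  61.]
(430, 230) [685. -91.   2.]
(463, 302) [ 504. -157.   66.]
(350, 358) [383. 102.  64.]
(314, 284) [556. 182.  64.]
(390, 320) [467.  11.  58.]
((529.0745849609375, 12.98822021484375), (201.24783325195312, 300.87615966796875), 24.6814022064209)
[[   0.      -0.957   -0.29    73.878]
 [   1.       0.      -0.      -0.631]
 [   0.      -0.29     0.957 -144.189]
 [   0.       0.       0.       1.   ]] 318.6157703019006 318.6157703019006 285.73714813663645 208.33277958180818
```

servo_tool(
  commands=[
    [-1, [0.026, -0.0172, 0], [0, 0, 0]],
    [-1, [0.026, -0.0172, 0], [0, 0, 0]],
    [-1, [0.026, -0.0172, 0], [0, 0, 0]],
    [-1, [0.026, -0.0172, 0], [0, 0, 0]],
    [-1, [0.026, -0.0172, 0], [0, 0, 0]],
    [-1, [0.026, -0.0172, 0], [0, 0, 0]],
    [-1, [0.026, -0.0172, 0], [0, 0, 0]],
    [-1, [0.026, -0.0172, 0], [0, 0, 0]],
    [-1, [0.026, -0.0172, 0], [0, 0, 0]],
    [-1, [0.026, -0.0172, 0], [0, 0, 0]],
  ],
)

```text
time_s: 1.03
eef_pos: [346.2, -268.5, 231.3]
ee_rot: [0.0, 0.991, 0.136, 0.0]
force: [1.3, -0.2, -0.0]
grip_width: 0.998
grip_force: 0.0
```

servo_tool(
  commands=[
    [-1, [0.026, -0.0172, 0], [0, 0, 0]],
    [-1, [0.026, -0.0172, 0], [0, 0, 0]],
    [-1, [0.026, -0.0172, 0], [0, 0, 0]],
    [-1, [0.026, -0.0172, 0], [0, 0, 0]],
    [-1, [0.026, -0.0172, 0], [0, 0, 0]],
    [-1, [0.026, -0.0172, 0], [0, 0, 0]],
    [-1, [0.026, -0.0172, 0], [0, 0, 0]],
    [-1, [0.026, -0.0172, 0], [0, 0, 0]],
    [-1, [0.026, -0.0172, 0], [0, 0, 0]],
    [-1, [0.026, -0.0172, 0], [0, 0, 0]],
  ],
)

```text
time_s: 1.87
eef_pos: [550.3, -32.7, 231.1]
ee_rot: [-0.0, 0.991, 0.136, -0.0]
force: [0.3, 0.4, 0.5]
grip_width: 1.001
grip_force: 0.0
```

```bash
python3 - <<'E'
import rig; print([n for n in dir(rig) if n[0]!='_'], getattr(rig,'grip_depth',None))
from h import *
s=sense();print(s["eef_pos"],s["ee_rot"],s["joints"],s["time_s"])
c=cap("wrist");save(c,"pics/w1.png",None,1.4);p=world(c)
np.savez("w1.npz",pix=c["pixels"],p=p,z=c["z_map"],M=c["M"])
print(p[::60,::80,2].round(0))
E
```

```text
['PlanningError', 'capture', 'finish_job', 'grip_depth', 'sense'] 18.700000000000003
[550.28738474 -32.74914863 231.13682602] [-5.28726461e-05  9.90704607e-01  1.36030743e-01 -1.24852201e-04] [-2.72009733e-01  3.71208999e-01  1.41711921e+00 -2.18810321e-06
  1.35353561e+00  1.02587946e+00] 1.8667
[[  1.   2.   1.   1.   1.   3.   2.]
 [  3.   2.   2.   3.   0.  15.   3.]
 [  4.  61.  71.  64.  61.   2.   3.]
 [  3.  62.  70.  62.  62.  21.   3.]
 [  2.   4.  87.  61.  60.   3.   3.]
 [  2.   3. 277.   2.   2. 271.   2.]
 [  3. 300. 313.   3.   2. 313. 299.]]
```

View pics/w1.png

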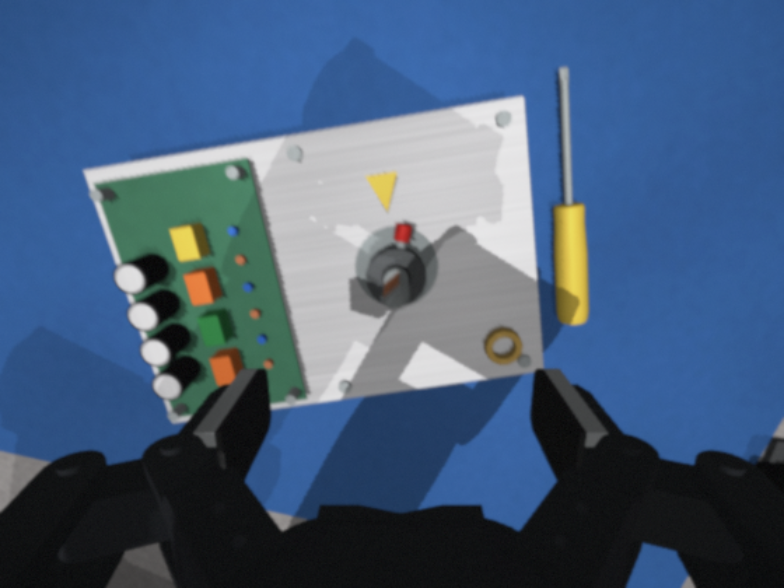

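The wrist view shows shaft near (393,280), red screw head at (403,232), yellow triangle tip near (388,210), spacer at (503,346). Zoom in numerically and visually.

```bash
python3 - <<'E'
import numpy as np,cv2
d=np.load("w1.npz");im=d["pix"][:,:,::-1];p=d["p"];M=d["M"]
cv2.imwrite("pics/z1.png",cv2.resize(im[110:230,230:350],(600,600),interpolation=cv2.INTER_CUBIC))
hsv=cv2.cvtColor(d["pix"],cv2.COLOR_RGB2HSV);H,S,V=cv2.split(hsv)
win=np.zeros(H.shape,bool);win[110:225,235:330]=1
def rep(n,m):
    q=p[m&win]; print(n,len(q),np.median(q,0).round(1),q.mean(0).round(1),q.min(0).round(0),q.max(0).round(0))
rep("yel",(H>20)&(H<35)&(S>120)&(V>120))
rep("red",((H<5)|(H>174))&(S>150)&(V>90))
rep("top",(p[...,2]>127)&(p[...,2]<134))
rep("copper",(H>4)&(H<18)&(S>70)&(S<200))
rep("collartop",(abs(p[...,2]-92)<3))
pl=(abs(p[...,2]-61.5)<4)
q=p[pl][:,:2].astype(np.float32);print(cv2.minAreaRect(q),np.median(p[pl][:,2]))
m=(p[...,2]>124)&win
ys,xs=np.nonzero(m);print(xs.min(),xs.max(),ys.min(),ys.max())
E
```

```text
yel 259 [600.   -6.7  62.8] [599.4  -6.   62.8] [586. -12.  60.] [609.   5.  65.]
red 108 [577.2 -26.4  91.3] [577.  -26.3  91.1] [572. -31.  85.] [581. -22.  94.]
top 270 [546.1 -31.4 131.6] [546.2 -31.4 131.4] [539. -38. 127.] [555. -24. 134.]
copper 76 [548.1 -26.7 114.9] [547.9 -26.7 114.3] [539. -30.  94.] [553. -24. 126.]
collartop 1096 [554.  -26.9  93.5] [553.8 -29.1  93.2] [527. -50.  89.] [582. -11.  95.]
((525.2972412109375, 14.941543579101562), (200.30923461914062, 300.662109375), 24.630123138427734) 61.70696555681195
238 328 111 221
```

View pics/z1.png

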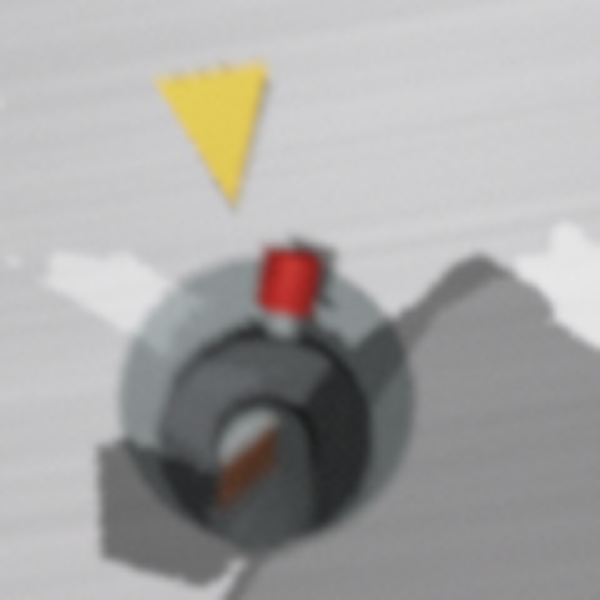

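```bash
python3 - <<'E'
import numpy as np,cv2
d=np.load("w1.npz");p=d["p"]
H,S,V=cv2.split(cv2.cvtColor(d["pix"],cv2.COLOR_RGB2HSV))
win=np.zeros(H.shape,bool);win[110:225,235:330]=1
a=np.array([546.2,-30.4])
m=(H>4)&(H<18)&(S>70)&(S<200)&win&(p[...,2]>100)
q=p[m];print(len(q))
vx,vy,x0,y0=cv2.fitLine(q[:,:2].astype(np.float32),cv2.DIST_HUBER,0,.01,.01).ravel()
n=np.array([-vy,vx]);n*=np.sign(n@(np.array([x0,y0])-a));print("normal",np.arctan2(n[1],n[0]),"rel",np.arctan2(n[1],n[0])-.43,"dist",n@(np.array([x0,y0])-a))
u,s,v=np.linalg.svd(q-q.mean(0));print("svd normal",v[2],np.arctan2(v[2][1],v[2][0]))
# top face: max overlap of D template
t=p[win&(p[...,2]>129)&(p[...,2]<135)];t=t[:,:2];print(len(t))
best=[]
for th in np.arange(.8,2,.04):
  for ax in np.arange(543,550,.5):
    for ay in np.arange(-34,-27,.5):
      r=t-[ax,ay];f=r@[np.cos(th),np.sin(th)]
      inn=np.maximum(np.hypot(*r.T)-8,f-4); best.append((np.clip(inn,0,None).sum()+0.0,th,ax,ay))
best.sort();b=np.array(best[:30]);print(b[0],b[:,1:].mean(0),b[:,1:].std(0))
hull=cv2.convexHull(t.astype(np.float32))[:,0];L=np.roll(hull,-1,0)-hull
for h,l in zip(hull,L):
  if np.hypot(*l)>2.5: print(h.round(1),np.hypot(*l).round(1),"n",np.arctan2(l[1],l[0])-np.pi/2, np.arctan2(l[1],l[0])+np.pi/2)
E
```

```text
74
normal 0.99375033 rel 0.5637503 dist 4.114935929819577
svd normal [0.54524464 0.83827434 0.00209972] 0.9941139669137243
256
[  1.40608498   0.96       546.5        -30.5       ] [  0.972      546.7        -30.38333333] [0.10021311 0.24494897 0.30776976]
[553.6 -30.5] 3.0 n 0.91895497 4.060548
[551.2 -28.6] 6.4 n 0.97292197 4.114515
[544.  -23.9] 3.0 n -4.435491 -1.2938982
[539.1 -28.7] 2.6 n -3.2349987 -0.09340608
[539.9 -35.1] 3.9 n -2.2905397 0.8510529
```

servo_tool(
  commands=[
    [-1, [-0.0047, -0.0019, 0], [0, 0, 0]],
    [-1, [0, 0, 0.009], [0, 0, 0.9]],
    [-1, [0, 0, 0.009], [0, 0, 0.9]],
    [-1, [0, 0, 0.009], [0, 0, 0.9]],
    [-1, [0, 0, 0.009], [0, 0, 0.9]],
    [-1, [0, 0, 0.009], [0, 0, 0.9]],
    [-1, [0, 0, 0.009], [0, 0, 0.9]],
    [-1, [0, 0, 0.009], [0, 0, 0.9]],
    [-1, [0, 0, 0.009], [0, 0, 0.9]],
    [-1, [0, 0, 0.009], [0, 0, 0.93]],
  ],
)

```text
time_s: 2.75
eef_pos: [543.8, -34.3, 149.9]
ee_rot: [0.0, 0.958, -0.288, -0.0]
force: [0.5, 0.5, -0.5]
grip_width: 0.998
grip_force: 0.0
```

servo_tool(
  commands=[
    [-1, [0, 0, 0], [0, 0, 0]],
    [-1, [0, 0, 0], [0, 0, 0]],
  ],
)

```text
time_s: 2.92
eef_pos: [543.9, -34.1, 150.3]
ee_rot: [0.0, 0.959, -0.284, -0.0]
force: [-0.8, 0.1, -0.3]
grip_width: 0.998
grip_force: 0.0
```

```bash
cat > f.py <<'E'
from h import *
import sys
c=cap("wrist");s=sense();p=world(c)
w,x,y,z=s["ee_rot"];print("psi",R.from_quat([x,y,z,w]).as_euler("xyz")[2],s["eef_pos"].round(2) if hasattr(s["eef_pos"],'round') else s["eef_pos"],np.round(s["joints"],3)[5],s["time_s"])
Mi=np.linalg.inv(c["M"])
def uv(P):
    q=Mi[:3,:3]@np.array(P)+Mi[:3,3];return [c["fx"]*q[0]/q[2]+c["cx"],c["fy"]*q[1]/q[2]+c["cy"]]
o=uv([546.4,-30.4,110]);u0,v0=int(o[0]),int(o[1]);print(u0,v0)
win=np.zeros((420,560),bool);win[max(0,v0-120):v0+90,max(0,u0-90):u0+90]=1
win&=np.hypot(p[...,0]-546.4,p[...,1]+30.4)<45
H,S,V=cv2.split(cv2.cvtColor(c["pixels"],cv2.COLOR_RGB2HSV))
red=p[win&((H<5)|(H>174))&(S>150)&(V>70)&(p[...,2]<140)]
a=np.array([546.4,-30.4])
if len(red):
    r=red.mean(0);print("red",len(red),r.round(1),"ang",np.arctan2(*(r[:2]-a)[::-1]))
m=win&(H>4)&(H<18)&(S>70)&(S<200)&(p[...,2]>100)&(np.hypot(p[...,0]-a[0],p[...,1]-a[1])<12)
q=p[m]
if len(q)>10:
    vx,vy,x0,y0=cv2.fitLine(q[:,:2].astype(np.float32),cv2.DIST_HUBER,0,.01,.01).ravel()
    n=np.array([-vy,vx]);n*=np.sign(n@(np.array([x0,y0])-a));print("flat",len(q),q[:,2].min(),q[:,2].max(),"ang",np.arctan2(n[1],n[0]),"dist",n@(np.array([x0,y0])-a))
t=p[win&(p[...,2]>129)&(p[...,2]<135)&(np.hypot(p[...,0]-a[0],p[...,1]-a[1])<12)][:,:2]
if len(t)>20: print("top",len(t),t.mean(0),t.min(0),t.max(0))
if len(sys.argv)>1: save(c,"pics/"+sys.argv[1],None,1.4)
E
python3 f.py w2.png
```

```text
psi -0.5760209291028344 [544.29 -34.06 150.79] 1.869 2.9667
279 235
red 232 [576.1 -28.   91. ] ang 0.0817693835289093
top 522 [546.26631043 -32.0491726 ] [538.72860009 -38.66526558] [554.5900277  -23.89997046]
```

View pics/w2.png

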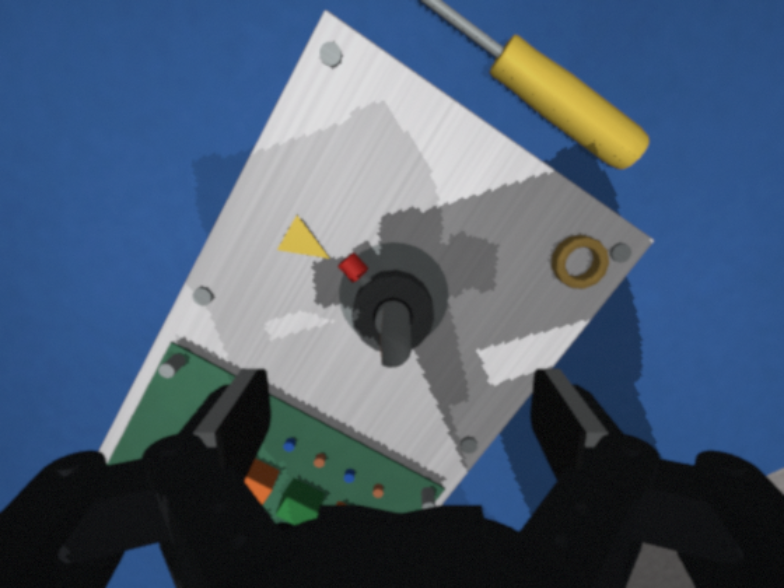

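The shaft stands at (395,345) between the open fingers at (240,430)/(565,430), red screw at (353,267); nothing in the way of descent.

servo_tool(
  commands=[
    [-1, [0.0003, -0.0023, 0.006], [0, 0, 0]],
    [-1, [0, 0, 0.008], [0, 0, 0]],
    [-1, [0, 0, 0.009], [0, 0, 0]],
    [-1, [0, 0, 0.009], [0, 0, 0]],
    [-1, [0, 0, 0.009], [0, 0, 0]],
    [-1, [0, 0, 0.006], [0, 0, 0]],
    [-1, [0, 0, 0], [0, 0, 0]],
    [-1, [0, 0, 0], [0, 0, 0]],
  ],
)

```text
time_s: 3.63
eef_pos: [545.9, -31.9, 103.0]
ee_rot: [0.0, 0.958, -0.285, -0.0]
force: [0.4, 0.1, 1.3]
grip_width: 1.004
grip_force: 0.0
```

servo_tool(
  commands=[
    [1, [0, 0, 0], [0, 0, 0]],
    [1, [0, 0, 0], [0, 0, 0]],
    [1, [0, 0, 0], [0, 0, 0]],
    [1, [0, 0, 0], [0, 0, 0]],
    [1, [0, 0, 0], [0, 0, 0]],
    [1, [0, 0, 0], [0, 0, 0]],
    [1, [0, 0, 0], [0, 0, 0]],
    [1, [0, 0, 0], [0, 0, 0]],
    [1, [0, 0, 0], [0, 0, 0]],
    [1, [0, 0, 0], [0, 0, 0]],
  ],
  squeeze=40,
)

```text
time_s: 4.47
eef_pos: [545.4, -32.8, 103.5]
ee_rot: [0.001, 0.958, -0.285, -0.0]
force: [-4.3, -4.9, 4.2]
grip_width: 0.126
grip_force: 41.4
```

servo_tool(
  commands=[
    [1, [0, 0.0008, 0], [0, 0, 0]],
    [1, [-0.0002, 0, 0], [0, 0, 0.6]],
    [1, [-0.0002, 0, 0], [0, 0, 0.6]],
    [1, [-0.0002, 0, 0], [0, 0, 0.7]],
    [1, [-0.0002, 0, 0], [0, 0, 0.7]],
    [1, [-0.0001, 0, 0], [0, 0, 0.7]],
    [1, [-0.0001, 0, 0], [0, 0, 0.7]],
    [1, [-0.0001, 0, 0], [0, 0, 0.7]],
    [1, [-0.0001, 0, 0], [0, 0, 0.68]],
  ],
)

```text
time_s: 5.22
eef_pos: [544.9, -31.9, 103.5]
ee_rot: [0.0, 0.84, -0.542, 0.0]
force: [-1.5, -1.6, 1.8]
grip_width: 0.127
grip_force: 41.7
```

servo_tool(
  commands=[
    [1, [0, 0, 0], [0, 0, 0]],
    [1, [0, 0, 0], [0, 0, 0]],
    [1, [0, 0, 0], [0, 0, 0]],
  ],
)

```text
time_s: 5.47
eef_pos: [544.9, -32.0, 103.5]
ee_rot: [0.0, 0.842, -0.54, 0.0]
force: [-0.6, -2.2, 2.8]
grip_width: 0.126
grip_force: 41.7
```

```bash
sed -i 's/^c=cap("wrist");s=sense()/s=sense();print("F",np.round(s["force"],1),"T",np.round(s["wrist_torque"],2),"g",s["grip_width"]);c=cap("wrist")/' f.py; python3 f.py w3.png
```

```text
F [-0.6 -2.2  2.8] T [-0.42  0.23 -0.07] g 0.12564163355826774
psi -1.140072981804917 [544.88 -31.95 103.54] 2.438 5.4667
282 272
red 333 [575.9 -29.   90.7] ang 0.04844123330860521
top 920 [545.96508522 -32.31781937] [538.84318387 -41.95958587] [555.74983062 -22.48377254]
```

View pics/w3.png

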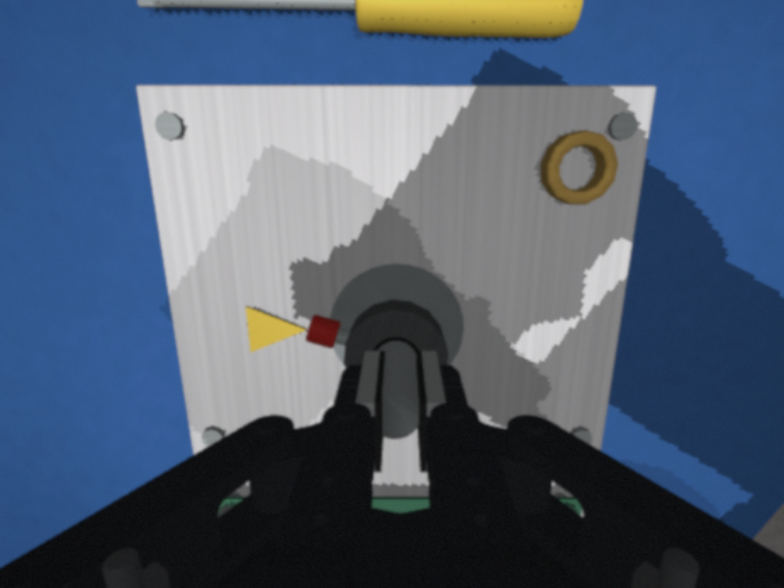

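Fingers grip the shaft at (397,390), closing line parallel to the plate edge; the triangle (275,328) is level along it. Release and rise.

servo_tool(
  commands=[
    [-1, [0, 0, 0], [0, 0, 0]],
    [-1, [0, 0, 0], [0, 0, 0]],
    [-1, [0, 0, 0], [0, 0, 0]],
    [-1, [0, 0, 0], [0, 0, 0]],
    [-1, [0, 0, 0], [0, 0, 0]],
    [-1, [0, 0, 0], [0, 0, 0]],
    [-1, [0, 0, -0.01], [0, 0, 0]],
    [-1, [0, 0, -0.02], [0, 0, 0]],
    [-1, [0, 0, -0.02], [0, 0, 0]],
    [-1, [0, 0, -0.02], [0, 0, 0]],
  ],
)

```text
time_s: 6.35
eef_pos: [544.6, -31.7, 174.9]
ee_rot: [-0.0, 0.841, -0.54, 0.0]
force: [0.4, -0.8, -0.6]
grip_width: 1.003
grip_force: 0.0
```

servo_tool(
  commands=[
    [-1, [0, 0, 0], [0, 0, -1]],
    [-1, [0, 0, 0], [0, 0, -1]],
    [-1, [0, 0, 0], [0, 0, -1]],
    [-1, [0, 0, 0], [0, 0, -1]],
    [-1, [0, 0, 0], [0, 0, -1]],
    [-1, [0, 0, 0], [0, 0, -1]],
    [-1, [0, 0, 0], [0, 0, -1]],
    [-1, [0, 0, 0], [0, 0, -1]],
    [-1, [0, 0, 0], [0, 0, -1]],
    [-1, [0, 0, 0], [0, 0, -1]],
  ],
)

```text
time_s: 7.18
eef_pos: [544.8, -31.7, 174.1]
ee_rot: [0.0, 0.999, -0.045, 0.0]
force: [-0.2, -0.8, 0.2]
grip_width: 0.999
grip_force: 0.0
```

servo_tool(
  commands=[
    [-1, [0, 0, 0], [0, 0, -1]],
    [-1, [0, 0, 0], [0, 0, -1]],
    [-1, [0, 0, 0], [0, 0, 0]],
    [-1, [0, 0, 0], [0, 0, 0]],
  ],
)

```text
time_s: 7.52
eef_pos: [544.8, -31.7, 173.9]
ee_rot: [0.0, 0.998, 0.056, 0.0]
force: [-0.2, -0.1, 0.2]
grip_width: 1.001
grip_force: 0.0
```

```bash
python3 f.py w4.png
```

```text
F [-0.2 -0.1  0.2] T [ 0.02  0.04 -0.06] g 1.0005710818927782
psi 0.11165816471748169 [544.78 -31.72 173.87] 1.186 7.5167
285 220
red 199 [576.4 -27.2  91. ] ang 0.10504792772094512
flat 239 102.82928615225845 132.19117036895736 ang 0.42843732 dist 4.144980985810273
top 420 [545.75099551 -31.03172408] [539.06813092 -38.56684946] [553.08087082 -22.71926672]
```

View pics/w4.png

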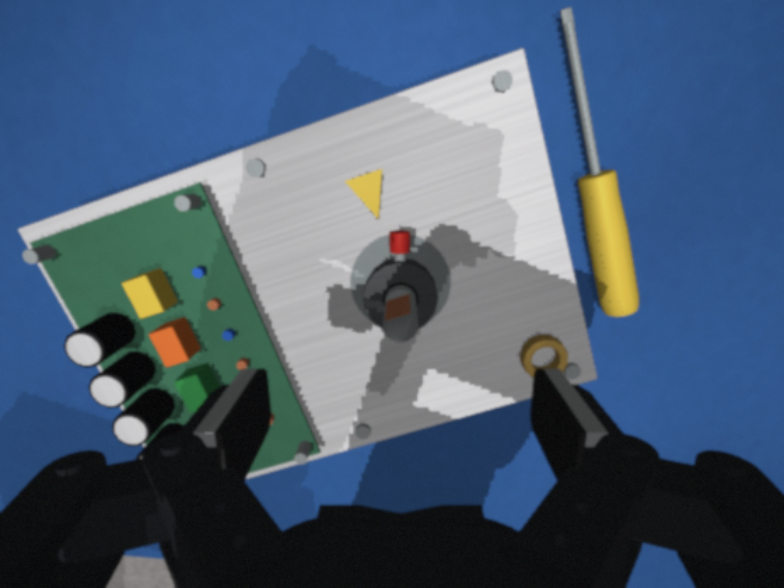

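Flat (398,305) now faces the arrow (0.428 vs 0.430 rad); screw (400,243) is in line with the tool's x. Descend on the collar.

servo_tool(
  commands=[
    [-1, [0.002, -0.0007, 0.006], [0, 0, 0]],
    [-1, [0, 0, 0.015], [0, 0, 0]],
    [-1, [0, 0, 0.015], [0, 0, 0]],
    [-1, [0, 0, 0.015], [0, 0, 0]],
    [-1, [0, 0, 0.015], [0, 0, 0]],
    [-1, [0, 0, 0.012], [0, 0, 0]],
    [-1, [0, 0, 0.012], [0, 0, 0]],
    [-1, [0, 0, 0.01], [0, 0, 0]],
    [-1, [0, 0, 0.006], [0, 0, 0]],
    [-1, [0, 0, 0], [0, 0, 0]],
  ],
)

```text
time_s: 8.4
eef_pos: [546.1, -30.6, 66.0]
ee_rot: [-0.0, 0.998, 0.057, -0.001]
force: [0.5, 0.2, -0.7]
grip_width: 0.998
grip_force: 0.0
```

servo_tool(
  commands=[
    [1, [0, 0, 0], [0, 0, 0]],
    [1, [0, 0, 0], [0, 0, 0]],
    [1, [0, 0, 0], [0, 0, 0]],
    [1, [0, 0, 0], [0, 0, 0]],
    [1, [0, 0, 0], [0, 0, 0]],
    [1, [0, 0, 0], [0, 0, 0]],
    [1, [0, 0, 0], [0, 0, 0]],
  ],
  squeeze=35,
)

```text
time_s: 8.98
eef_pos: [547.0, -31.4, 68.0]
ee_rot: [0.001, 0.998, 0.057, 0.001]
force: [-2.7, -4.0, 5.1]
grip_width: 0.455
grip_force: 34.9
```

```bash
python3 f.py w5.png
```

```text
F [-2.7 -4.   5.1] T [-0.69  0.31 -0.01] g 0.45458173544537567
psi 0.11468228147581927 [547.01 -31.39  68.04] 1.186 8.9833
284 318
red 577 [576.3 -27.2  91.1] ang 0.10542228911676613
flat 1747 101.61589154707949 132.1246081967857 ang 0.4259181 dist 4.235488231384099
top 934 [549.22276348 -31.01554969] [544.76185175 -38.49657518] [554.11759288 -22.79473099]
```

View pics/w5.png

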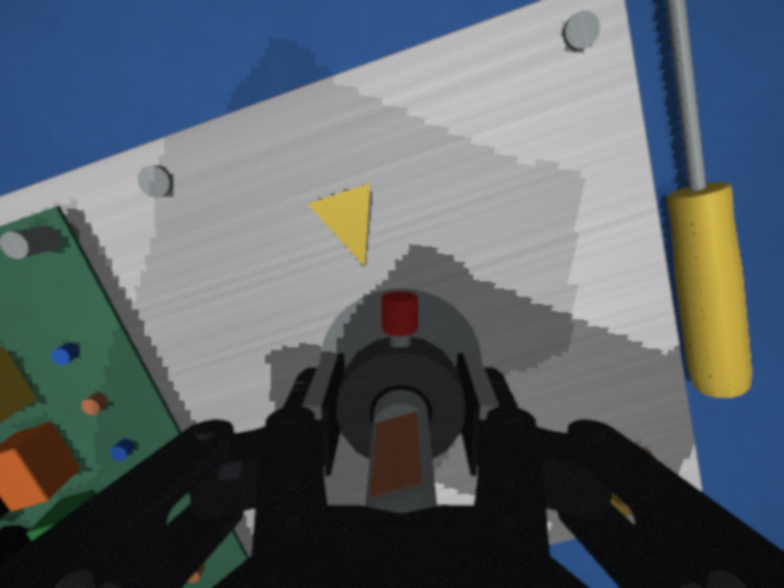

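Collar held at (400,400), screw (400,312) square to the fingers. Lift 30 mm and turn 0.315 rad counterclockwise.

servo_tool(
  commands=[
    [1, [0, 0, -0.003], [0, 0, 0]],
    [1, [0, 0, -0.005], [0, 0, 0]],
    [1, [0, 0, -0.005], [0, 0, 0]],
    [1, [0, 0, -0.005], [0, 0, -0.6]],
    [1, [0, 0, -0.005], [0, 0, -0.6]],
    [1, [0, 0, -0.005], [0, 0, -0.6]],
    [1, [0, 0, -0.002], [0, 0, -0.6]],
    [1, [0, 0, 0], [0, 0, -0.6]],
    [1, [0, 0, 0], [0, 0, 0]],
    [1, [0, 0, 0], [0, 0, 0]],
  ],
)

```text
time_s: 9.87
eef_pos: [546.9, -31.3, 97.4]
ee_rot: [0.0, 0.977, 0.212, 0.0]
force: [1.2, -5.5, -1.0]
grip_width: 0.451
grip_force: 35.4
```

servo_tool(
  commands=[
    [1, [0, 0, 0], [0, 0, 0]],
    [1, [0, 0, 0], [0, 0, 0]],
    [1, [0, 0, 0], [0, 0, 0]],
  ],
)

```text
time_s: 10.12
eef_pos: [546.9, -31.3, 97.3]
ee_rot: [0.0, 0.977, 0.212, 0.0]
force: [1.4, -5.1, -2.0]
grip_width: 0.45
grip_force: 35.4
```

```bash
python3 f.py w6.png
```

```text
F [ 1.4 -5.1 -2. ] T [-0.9  -0.26  0.01] g 0.4501769485747706
psi 0.42696259348336296 [546.9  -31.26  97.3 ] 0.873 10.1167
284 279
red 613 [574.  -17.9 120.1] ang 0.42503411951941816
flat 380 121.90294285166452 132.90747218024615 ang 0.42451105 dist 4.189886389257649
top 1021 [546.02477365 -30.89165991] [537.84707688 -38.49079484] [553.31391736 -22.59089098]
```

View pics/w6.png

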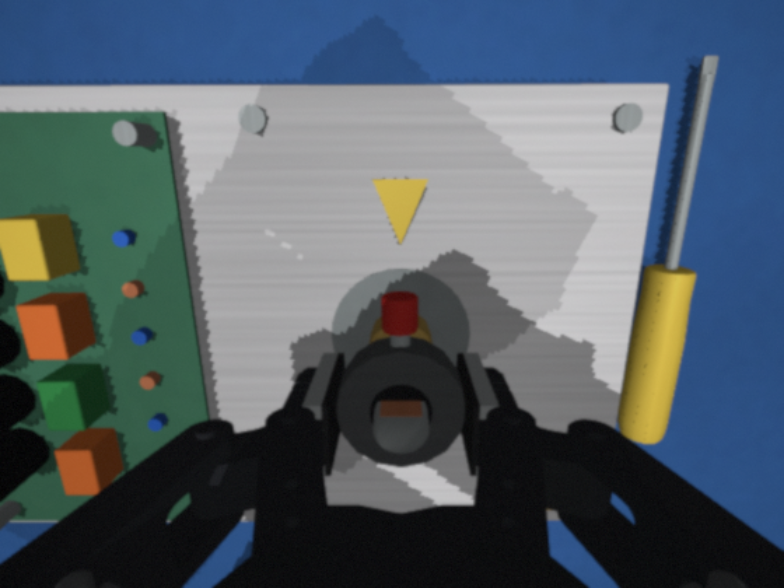

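Screw (400,312), flat (400,408) and arrow (400,210) are in line. Lift is ~29.2 mm; add 0.7 mm.

servo_tool(
  commands=[
    [1, [0, 0, -0.0008], [0, 0, 0]],
    [1, [0, 0, 0], [0, 0, 0]],
    [1, [0, 0, 0], [0, 0, 0]],
    [1, [0, 0, 0], [0, 0, 0]],
    [1, [0, 0, 0], [0, 0, 0]],
  ],
)

```text
time_s: 10.58
eef_pos: [546.9, -31.3, 98.1]
ee_rot: [0.0, 0.977, 0.212, 0.0]
force: [1.3, -5.9, -1.3]
grip_width: 0.454
grip_force: 35.4
```

```bash
python3 f.py && python3 -c "
from rig import *
print(finish_job())"
```

```text
F [ 1.3 -5.9 -1.3] T [-0.9  -0.37 -0.02] g 0.4543388538245105
psi 0.42693176796226795 [546.91 -31.28  98.14] 0.873 10.5833
284 278
red 611 [573.9 -18.  121. ] ang 0.4238370015729095
flat 329 122.46571251780419 132.0309446039543 ang 0.42314038 dist 4.191357311484782
top 1020 [546.05270793 -30.89568285] [538.18316011 -38.73971493] [553.46285969 -22.56889962]
the job is handed in; nothing more can be done
None
```

I turned the shaft's flat to the arrow (within about 0.01 rad), then raised the collar about 30 mm to the middle of the flat with its screw in line; the job was handed in with the gripper still holding it, at about 10.6 s of the 45 s.

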